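# Unstack the spice dabbas and put the tongs in their tray

### The arm

A 7-joint arm with a two-finger parallel gripper is mounted at the origin on the work surface. World frame = base frame: x ahead of the robot, y to its left, z up, the work surface at z = 0. Lengths are in m, angles in rad, forces in N, time in s.
With the tool pointing down it reaches from about 0.425 to 0.8 m from the base axis. Payload 8.3 kg.
Tool frame: the origin (TCP) lies at the very end of the fingers, on their centre line; the grasp point (between the pads) lies 19 mm behind it (hold_point_z is the distance from the TCP to the grasp point, in m); y points along the fingers, x is the direction in which the jaws open and shut, and the axes are right-handed (so a half turn about y gives the same grasp; the last joint's range is limited). The gripper opens to 85 mm and grips with 20 to 120 N. Pads are 22 mm wide; open, the fingers measure 114 mm over their backs; the gripper's body (76 mm by 85 mm) begins 54 mm behind the grasp point. The pads swing forward as they close: fully open they stand 13 mm farther back than shut.
Start: joints at [-1.33, 0.383, 0.016, 1.37, -0.006, 1.388, -0.046], TCP at [0.187, 0.596, 0.2] pointing down, gripper open.
Joint ranges: [-2.95, 2.95], [-0.25, 2.06], [-1.52, 1.56], [0.18, 2.33], [-1.44, 4.58], [0.02, 2.06], [-3.01, 3.01]. Speed limits (rad/s): [2.39, 2.39, 3.01, 3.01, 3.14, 3.14, 3.14].

### API

Orientations are given as a unit quaternion [w, x, y, z].
In Python, from plant import * gives the robot as it stands.
- The arm moves only by the tool apply_moves, never from a script. Its argument "commands" is a list that holds one entry, the list of rows, each a list of 7 numbers: the turn, a rotation vector about the tool's x, y, z in rad, then the shift along the tool's x, y, z in mm, then the finger opening in mm, from 0 to 85.4. In form: [[[rx, ry, rz, tx, ty, tz, claw], ...]]. A call has 1 to 20 rows; each row is the pose to reach, as a shift and turn from the pose commanded when the call began, along the tool's axes at that moment; what a row does not reach only later rows make up. A row lasts 1/10 s, in which the tool goes at most 50 mm and 8.59 degrees, less where a joint would pass 70% of its speed; a pose out of reach is approached as far as the arm can. A call with a gripper value outside its range is refused whole. The fingers move at their own pace and stop on an object; "grip_force" is the grip in N (left out, the last holds). Time passes only in rows, so rows that repeat a pose let the fingers close. It gives the time, the measured TCP pose, the force and the opening at its end, in the units of the state.
- state(): the state, without advancing time (a new reading comes with each control period).
- snapshot(name): name is "scene" or "side" or "wrist"; returns a dict with "pixels" (480x640x3 uint8, red, green, blue), "z_map" (480x640 float32, m along the optical axis (not along the pixel's ray), 0 where there is no reading), "fx", "fy", "cx", "cy" (pixels), "xyz" and "orientation" of the camera in the world; the wrist camera has in their place "hand_eye" (4x4, takes a point from camera to tool coordinates, whose origin is the TCP and whose axes are the tool frame's). Camera axes: x right, y down, z forward; pixel columns grow to the right and rows downward; lengths in m; the calibration is good to about 2 mm. A picture is of the moment at which its call begins: read the wrist's pose just before it.
- close_job(): hands the job in, once; it reports no verdict.
Trained networks look in the newest picture that a camera, given by its name, has taken for a name from the list of things; names that differ only in an ending like _2 or _b are one class to them, and where a whole thing is asked for, a point or a joint stands for the part that bears it (a point fixed in the world has none). Each returns a list of dicts, best first, with "confidence" (0 to 1); they miss things now and then, are a little off and sometimes report something else, mostly with a low value. They report only what shows in the picture. A call takes as long as a camera call. They do not tell look-alikes from the thing itself.
- spot_in(camera, query): "xyz" ([x, y, z] in m, in world coordinates, good to about 4 mm: the middle of the surface that is visible of it).
The state is a dict: "time": time; "q": joint angles; "joint_velocities": joint speeds; "joint_efforts": joint torques, N m; "tool_pos": TCP position; "ee_rot": TCP orientation; "contact_force": force on the tool from outside, world axes, zero at the start; "wrist_torque": the same for the moment, N m; "finger_gap": opening from 0.0 (shut) to 1.0 (fully open).
Only numpy, scipy, OpenCV 4.12 (cv2) and the standard library are available. Lean on these libraries where they do the work, as an engineer would, in place of code of your own. Each camera call takes 0.05 s, during which the arm holds its last target. There are 200 camera calls.

### The job

Take the stack of spice dabbas apart from the top down, one at a time: set the small, then the middle, then the large one straight into the recess of the stand with the colour of its lid, upright and flat on the recess floor. Last, lay the steel tongs flat in the matching cutout of the wooden tray, ring in the wide pocket. Set everything down rather than dropping it, tip nothing over, and leave the upturned glass and the mortar where they are.

Things in the scene. Friction and masses are not known exactly. Their poses are not given: they have to be found in the camera images.
- dabba_large: large closed steel spice tin, a plain upright cylinder 68 mm in diameter and 50 mm high, about 180 g, whose flat top (lid) is red; bottom of the stack, standing on the counter. Origin: centre of its underside, z up. The lid does not come off
- dabba_middle: middle closed steel spice tin, a plain upright cylinder 52 mm in diameter and 45 mm high, about 120 g, whose flat top (lid) is yellow; stands loosely on the large one. Origin: centre of its underside, z up. The lid does not come off
- dabba_small: small closed steel spice tin, a plain upright cylinder 38 mm in diameter and 40 mm high, about 70 g, whose flat top (lid) is green; stands loosely on the middle one, top of the stack. Origin: centre of its underside, z up. The lid does not come off
- stand_large: fixed round wooden stand for the large dabba, 90 mm across, 14 mm high, with a red lip 6 mm wide round a shallow round recess 78 mm in diameter and 6 mm deep (recess floor 8 mm above the counter). Origin: centre of its underside on the counter, z up
- stand_middle: fixed round wooden stand for the middle dabba, 74 mm across, 14 mm high, with a yellow lip 6 mm wide round a shallow round recess 62 mm in diameter and 6 mm deep (recess floor 8 mm above the counter). Origin: centre of its underside on the counter, z up
- stand_small: fixed round wooden stand for the small dabba, 60 mm across, 14 mm high, with a green lip 6 mm wide round a shallow round recess 48 mm in diameter and 6 mm deep (recess floor 8 mm above the counter). Origin: centre of its underside on the counter, z up
- tongs: rigid steel kitchen tongs (chimta) lying with strips on edge, 22 mm high, 159 long, 110 g. Two parallel arms, 22 mm wide over the outside, from x = -36 to +84 mm; a ring, 40 mm outer diameter, closes the -x end (centre x = -54.5). Dark rivet block between the arms at x = -26. Origin: on the underside at the centre of mass, midway between the arms: grip there, across the arms (along y). z up
- tongs_tray: fixed wooden tray, x -92 to 102, y -40 to 40 mm, 14 mm high; in it the tongs' outline, 8 mm deep (dark floor 6 mm above counter): ring pocket 49 mm wide (x -79 to -31), slot for the arms 30 mm wide (x -31 to 88). Origin: on the underside, where the tongs' origin lies when seated; x from ring pocket to tips, as on the seated tongs; z up. Seated tongs stand 14 mm proud
- tumbler: glass tumbler turned upside down, 72 mm across at the counter, 58 mm at the top, 95 mm high, loose; leave it alone. Origin: centre of its underside
- mortar: white ceramic mortar, 100 mm across the rim and 55 mm high, with a wooden pestle that leans in it towards the mortar's +x, reaches 98 mm above the counter and stays within the rim's circle; loose; leave it alone. Origin: centre of its underside
There are look-alikes about, which are no part of the job. Leave any pink or red look-alike of the dabba_small alone.

How it is judged:
On the way, in this order (a step that is already met when the one before it is completed fails the run):
1. the small dabba is seated in its own stand (horizontal distance between dabba_small and stand_small below 0.008 m and z of dabba_small in the frame of stand_small below 0.011 m and angle between dabba_small's own z axis and vertical below 0.1 rad), for 0.2 s.
2. the middle dabba is seated in its own stand (horizontal distance between dabba_middle and stand_middle below 0.008 m and z of dabba_middle in the frame of stand_middle below 0.011 m and angle between dabba_middle's own z axis and vertical below 0.1 rad), for 0.2 s.
3. the large dabba is seated in its own stand (horizontal distance between dabba_large and stand_large below 0.008 m and z of dabba_large in the frame of stand_large below 0.011 m and angle between dabba_large's own z axis and vertical below 0.1 rad), for 0.2 s.
4. the tongs lie flat in the cutout of the tray (horizontal distance between tongs and tongs_tray below 0.01 m and z of tongs in the frame of tongs_tray below 0.009 m and angle between tongs's own z axis and vertical below 0.08 rad and angle between the x axis of tongs and the x axis of tongs_tray, either way round below 0.2 rad), for 0.2 s.
At the end, for the whole second after the job is handed in: Each dabba upright on the recess floor of its colour's stand (within 8 mm of centre, 3 mm of the floor, 0.1 rad); tongs flat in the cutout (within 10 mm, 3 mm of its floor, 0.08 rad tilt, 0.2 rad turn); all released and at rest (all of step 1 and all of step 2 and all of step 3 and all of step 4 and linear speed of each of dabba_small, dabba_middle, dabba_large, tongs below 0.02 m/s and contact force between the fingers and dabba_small below 0.1 N and contact force between the fingers and dabba_middle below 0.1 N and contact force between the fingers and dabba_large below 0.1 N and contact force between the fingers and tongs below 0.1 N); the robot touches nothing.
It fails at once if a dabba is tipped over (more than 0.6 rad) (angle between any of dabba_small, dabba_middle, dabba_large's own z axis and vertical above 0.6 rad).
It fails at once if a dabba or the tongs are dropped or thrown (faster than 0.5 m/s while the fingers do not hold them) ((linear speed of dabba_small above 0.5 m/s and contact force between the fingers and dabba_small below 0.05 N) or (linear speed of dabba_middle above 0.5 m/s and contact force between the fingers and dabba_middle below 0.05 N) or (linear speed of dabba_large above 0.5 m/s and contact force between the fingers and dabba_large below 0.05 N) or (linear speed of tongs above 0.5 m/s and contact force between the fingers and tongs below 0.05 N)).
It fails at once if the tumbler is pushed more than 25 mm or tipped (distance of tumbler from where it was at the start of the episode above 0.025 m or angle between tumbler's own z axis and vertical above 0.4 rad).
It fails at once if the mortar is pushed more than 25 mm or tipped (distance of mortar from where it was at the start of the episode above 0.025 m or angle between mortar's own z axis and vertical above 0.4 rad).
It also fails if it takes over 128 s, if anything falls off the work surface, if the arm or the gripper's body presses on something with over 40 N, if the wrist force passes 120 N, or if a joint passes its speed limit or range.

## Working session

There is one attempt and no reset: what is moved stays moved. The work goes in short steps, Python scripts to look and compute and a tool call to move; the robot and the scene stay as the last step left them, time stands still between calls to the robot, and variables do not carry over. Pictures are saved under pics/ and viewed, about 12 in all and at most 16, crops included, and the job is handed in when it is done.

Besides the shell and the picture viewer there is one more tool, called after "Emit:" by a JSON object that holds its "api" and its "payload". apply_moves: Moves the arm, as the interface text tells. Its arguments: {"type":"object","properties":{"commands":{"type":"array","items":{"type":"array","items":{"type":"array","items":{"type":"number"}}}},"grip_force":{"type":"number"}},"required":["commands"]}

```bash
ls; mkdir -p pics
python3 - <<'E'
from plant import *
import cv2,numpy as np
s=state();print(s)
for n in("scene","side"):
    d=snapshot(n);cv2.imwrite(f"pics/{n}0.png",d["pixels"][:,:,::-1]);np.savez(f"{n}0.npz",**d)
    print(n,d["xyz"],d["orientation"],d["fx"],d["cx"],d["cy"])
E
```

```text
pics
{'time': 0.0, 'q': array([-1.32990557,  0.38425952,  0.01637355,  1.3711847 , -0.00631969,
        1.38819378, -0.04651155]), 'joint_velocities': array([-0.00050066, -0.00015926, -0.00026778,  0.00048785, -0.00040945,
       -0.00086781,  0.00176502]), 'joint_efforts': array([ 3.27814787e-04, -6.27608514e+01,  8.44372865e-01, -3.71814787e+01,
        1.66050147e-02,  1.39279728e-02,  9.13115684e-06]), 'tool_pos': array([0.18674989, 0.59584315, 0.19925177]), 'ee_rot': array([-0.56946542,  0.5703116 ,  0.41803567, -0.41916582]), 'contact_force': array([0.42850967, 0.3411899 , 0.01183191]), 'wrist_torque': array([ 0.00970597, -0.03355536,  0.00228729]), 'finger_gap': 1.0020051544519715}
scene [1.15396066 0.22536288 0.97109354] [-0.19110986  0.53786582  0.77524173 -0.27051365] 618.3266533117273 322.1975507653068 243.72518761905712
side [ 0.20987271 -0.70781347  0.85943012] [-0.37753596  0.91036675 -0.15230181  0.07418316] 559.8500853572898 321.9818228010337 233.791737691832
```

View pics/scene0.png

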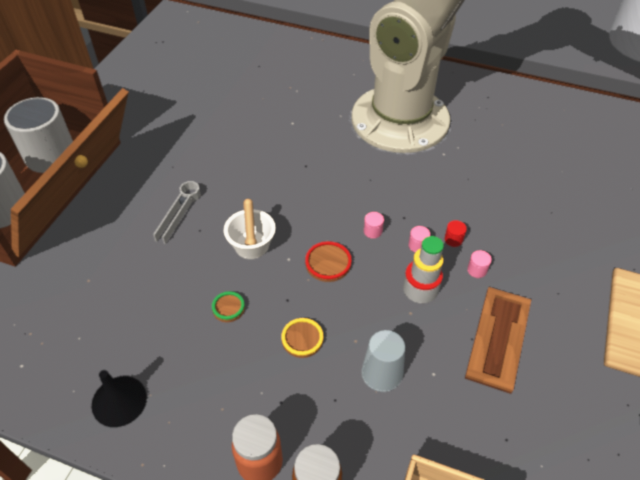

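View pics/side0.png

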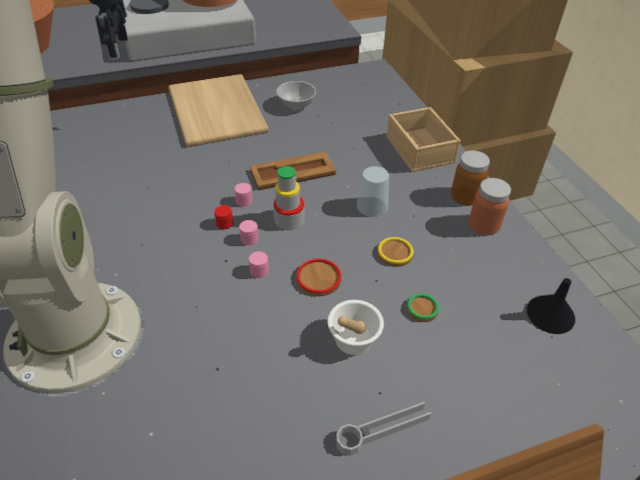

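```bash
cat > h.py <<'E'
import cv2,numpy as np
from scipy.spatial.transform import Rotation as R
def rot(q): return R.from_quat(np.roll(q,-1)).as_matrix()
def cloud(d,pose=None):
    v,u=np.mgrid[:480,:640]; z=d["z_map"].astype(float)
    P=np.stack([(u-d["cx"])*z/d["fx"],(v-d["cy"])*z/d["fy"],z],-1)
    if pose is None: P=P@rot(d["orientation"]).T+d["xyz"]
    else:
        H=np.array(d["hand_eye"]);P=P@H[:3,:3].T+H[:3,3];P=P@rot(pose[1]).T+pose[0]
    P[z==0]=np.nan
    return P
def hsv(d): return cv2.cvtColor(np.ascontiguousarray(d["pixels"]),cv2.COLOR_RGB2HSV)
COL=dict(green=(50,75),yellow=(22,34),red=(0,6))
def mask(H,c):
    a,b=COL[c];m=(H[...,0]>=a)&(H[...,0]<=b)&(H[...,1]>170)&(H[...,2]>90)
    if c=="red": m|=(H[...,0]>=176)&(H[...,1]>170)&(H[...,2]>90)
    return m
def ring(p):
    A=np.c_[2*p[:,:2],np.ones(len(p))];s=np.linalg.lstsq(A,(p[:,:2]**2).sum(1),rcond=None)[0]
    return s[:2],np.sqrt(s[2]+s[0]**2+s[1]**2)
E
python3 - <<'E'
from h import *
for n in("scene","side"):
    d=np.load(n+"0.npz");P=cloud(d);H=hsv(d)
    print(n)
    for c in COL:
        k,l,st,ce=cv2.connectedComponentsWithStats(mask(H,c).astype(np.uint8))
        for i in range(1,k):
            if st[i,4]<60: continue
            p=P[l==i];p=p[~np.isnan(p).any(1)]
            if len(p)<40 or not -.5<np.median(p[:,1])<.5: continue
            zt=np.median(p[:,2]);q=p[abs(p[:,2]-zt)<.006]
            C,r=ring(q);print(c,ce[i].round(),st[i,4],"medxyz",np.median(q,0).round(4),"ring",C.round(4),r.round(4), "ext mid",((q.max(0)+q.min(0))/2).round(4)[:2],np.ptp(q,axis=0).round(3))
    # dark slot floor, tall things
    for nm,(a,b) in dict(tumb=(.085,.105)).items():
        pass
from plant import *
for q in("tongs","tongs_tray","tumbler","mortar","dabba_large"):
    for n in("scene","side"): print(q,n,[(x["xyz"].round(3),round(x["confidence"],2)) for x in spot_in(n,q)[:3]])
E
```

```text
scene
yellow [427. 264.] 140 medxyz [0.4742 0.1742 0.095 ] ring [0.4599 0.1744] 0.0223 ext mid [0.4673 0.1746] [0.036 0.049 0.011]
yellow [303. 337.] 351 medxyz [0.6477 0.0076 0.0139] ring [0.6424 0.0029] 0.0336 ext mid [0.6424 0.0031] [0.073 0.072 0.012]
red [455. 233.] 402 medxyz [0.3244 0.2041 0.0399] ring [0.3228 0.204 ] 0.0137 ext mid [0.3228 0.2043] [0.038 0.036 0.012]
red [328. 261.] 434 medxyz [ 0.4754 -0.0089  0.0136] ring [ 0.4663 -0.0126] 0.0417 ext mid [ 0.4663 -0.0129] [0.091 0.089 0.012]
red [421. 280.] 257 medxyz [0.4809 0.171  0.0503] ring [0.4612 0.1727] 0.0296 ext mid [0.4715 0.1726] [0.049 0.066 0.012]
side
yellow [288. 191.] 111 medxyz [0.4542 0.1547 0.0941] ring [0.4579 0.1709] 0.0221 ext mid [0.4582 0.1669] [0.049 0.045 0.009]
yellow [395. 251.] 263 medxyz [ 0.6373 -0.0067  0.0125] ring [ 6.403e-01 -6.000e-04] 0.0335 ext mid [ 6.402e-01 -6.000e-04] [0.073 0.071 0.012]
red [290. 209.] 162 medxyz [0.4579 0.1477 0.0491] ring [0.4595 0.1692] 0.0295 ext mid [0.46  0.161] [0.065 0.048 0.01 ]
red [223. 217.] 348 medxyz [0.3198 0.1937 0.0377] ring [0.3208 0.1995] 0.0143 ext mid [0.3203 0.2013] [0.035 0.037 0.012]
red [318. 277.] 342 medxyz [ 0.464  -0.0234  0.0128] ring [ 0.4647 -0.0162] 0.0416 ext mid [ 0.4645 -0.0167] [0.088 0.088 0.011]Traceback (most recent call last):
  File "<stdin>", line 18, in <module>
AttributeError: 'list' object has no attribute 'round'. Did you mean: 'count'?
```

```bash
sed -i 's/green=(50,75)/green=(50,88)/' h.py
python3 - <<'E'
from h import *
from plant import *
for n in("scene","side"):
    d=np.load(n+"0.npz");P=cloud(d);H=hsv(d)
    print(n, H[306,213:216] if n=="scene" else H[176,287])
    m=(H[...,0]>=45)&(H[...,0]<=90)&(H[...,1]>130)&(H[...,2]>60)
    k,l,st,ce=cv2.connectedComponentsWithStats(m.astype(np.uint8))
    for i in range(1,k):
        if st[i,4]<60: continue
        p=P[l==i];p=p[~np.isnan(p).any(1)]
        zt=np.percentile(p[:,2],80);q=p[abs(p[:,2]-zt)<.005]
        C,r=ring(q);print("green",ce[i].round(),st[i,4],np.median(q,0).round(4),"ring",C.round(4),r.round(4),"ext",((q.max(0)+q.min(0))/2).round(4),np.ptp(q,axis=0).round(3))
for q in("tongs","tongs_tray","tumbler","mortar"):
    for n in("scene","side"): print(q,n,[(np.round(x["xyz"],3),round(x["confidence"],2)) for x in spot_in(n,q)[:3]])
E
```

```text
scene [[ 66 164 171]
 [ 63 149 145]
 [ 42 126  93]]
green [433. 245.] 277 [0.4596 0.1759 0.1354] ring [0.4594 0.1759] 0.0128 ext [0.458  0.1763 0.1362] [0.038 0.035 0.009]
green [227. 305.] 228 [ 0.6307 -0.15    0.0139] ring [ 0.6295 -0.1488] 0.0269 ext [ 0.6291 -0.1489  0.0146] [0.058 0.06  0.008]
side [ 69 168 162]
green [286. 172.] 172 [0.457  0.1707 0.1347] ring [0.4572 0.1711] 0.0131 ext [0.4575 0.1717 0.1349] [0.035 0.038 0.007]
green [423. 306.] 208 [ 0.6289 -0.1523  0.0132] ring [ 0.6279 -0.1525] 0.0269 ext [ 0.6279 -0.1516  0.0135] [0.058 0.06  0.008]
tongs scene [(array([ 0.453, -0.35 ,  0.012]), 0.91)]
tongs side [(array([ 0.449, -0.351,  0.017]), 0.63), (array([0.534, 0.333, 0.014]), 0.2)]
tongs_tray scene [(array([0.528, 0.334, 0.015]), 0.66)]
tongs_tray side [(array([0.532, 0.336, 0.015]), 0.57)]
tumbler scene [(array([0.469, 0.175, 0.136]), 0.44), (array([ 0.472, -0.012,  0.012]), 0.23)]
tumbler side [(array([0.641, 0.136, 0.061]), 0.73)]
mortar scene [(array([ 0.474, -0.17 ,  0.049]), 0.81)]
mortar side [(array([ 0.479, -0.174,  0.044]), 0.84), (array([0.642, 0.133, 0.06 ]), 0.73)]
```

Run:
```python
from h import *
for n in("scene","side"):
    d=np.load(n+"0.npz");P=cloud(d);H=hsv(d);print(n)
    m=(H[...,0]>=160)&(H[...,0]<176)&(H[...,1]>80)&(H[...,2]>120)
    k,l,st,ce=cv2.connectedComponentsWithStats(m.astype(np.uint8))
    for i in range(1,k):
        if st[i,4]<100: continue
        p=P[l==i];p=p[~np.isnan(p).any(1)];q=p[p[:,2]>p[:,2].max()-.012]
        print("pink",ce[i].round(),((q.max(0)+q.min(0))/2).round(4),p[:,2].max().round(3))
    def box(nm,x0,x1,y0,y1,z0,z1):
        M=(P[...,0]>x0)&(P[...,0]<x1)&(P[...,1]>y0)&(P[...,1]<y1)&(P[...,2]>z0)&(P[...,2]<z1)
        p=P[M];r=cv2.minAreaRect(p[:,:2].astype(np.float32)*1000);print(nm,len(p),r,"mean",p.mean(0).round(4));return M,p
    M,p=box("tray",.40,.66,.24,.43,.0115,.018)
    M2=(P[...,0]>.42)&(P[...,0]<.64)&(P[...,1]>.26)&(P[...,1]<.41)&(P[...,2]>.002)&(P[...,2]<.0095)
    q=P[M2];print("floor",q.mean(0).round(4),len(q))
    M,p=box("tongs",.3,.6,-.44,-.26,.008,.03)
    mu=p[:,:2].mean(0);w,V=np.linalg.eigh(np.cov((p[:,:2]-mu).T));ax=V[:,1];s=(p[:,:2]-mu)@ax;t=(p[:,:2]-mu)@V[:,0]
    print("tongs axis",ax,mu,s.min(),s.max(),"width -end",np.ptp(t[s<s.min()+.04]),"+end",np.ptp(t[s>s.max()-.04]))
    box("tumbtop",.55,.72,.07,.2,.08,.11); box("mortarrim",.40,.56,-.25,-.1,.045,.06)
```

```text
scene
pink [373. 224.] [0.3571 0.0447 0.0395] 0.045
pink [417. 237.] [0.3604 0.1398 0.0391] 0.045
pink [479. 263.] [0.3791 0.2641 0.0402] 0.046
tray 2596 ((517.5155029296875, 330.86297607421875), (80.3377685546875, 197.69247436523438), 89.66876220703125) mean [0.5292 0.3312 0.0145]
floor [0.5272 0.3339 0.0051] 2512
tongs 713 ((456.24383544921875, -344.6292724609375), (165.00143432617188, 41.71307373046875), 5.649902820587158) mean [ 0.453  -0.3483  0.0173]
tongs axis [-0.99903231 -0.04398234] [ 0.45298002 -0.34829758] -0.08567698794469025 0.07834804370142305 width -end 0.02526245005326462 +end 0.0422076403237335
tumbtop 1082 ((655.08056640625, 155.6170196533203), (58.35419464111328, 59.51409149169922), 72.50789642333984) mean [0.6582 0.1559 0.0939]
mortarrim 755 ((478.05438232421875, -170.81814575195312), (99.59215545654297, 97.95137023925781), 28.820072174072266) mean [ 0.4783 -0.1718  0.0532]
side
pink [244. 193.] [0.3788 0.2614 0.0377] 0.044
pink [249. 230.] [0.3602 0.139  0.0376] 0.044
pink [259. 263.] [0.3565 0.0423 0.039 ] 0.045
tray 878 ((517.244140625, 328.7665100097656), (86.80572509765625, 195.8710174560547), 89.15650177001953) mean [0.5236 0.3309 0.0138]
floor [0.5172 0.3279 0.0055] 696
tongs 1076 ((456.5840148925781, -352.960693359375), (40.49311828613281, 159.6857147216797), 89.78160858154297) mean [ 0.4503 -0.3513  0.0175]
tongs axis [-0.99924513 -0.03884805] [ 0.45034242 -0.35134296] -0.08662780130910833 0.07360349449973336 width -end 0.023891556255848587 +end 0.04047396945122185
tumbtop 486 ((652.322021484375, 152.2490234375), (58.62346267700195, 59.021759033203125), 17.066343307495117) mean [0.6502 0.1479 0.0923]
mortarrim 907 ((477.85614013671875, -172.65234375), (98.32475280761719, 97.9792251586914), 56.868141174316406) mean [ 0.4796 -0.1694  0.0527]
```

```bash
cat >> h.py <<'E'
def go(s,x,y,z,yaw=90):
    "shift/turn in tool axes from the present pose; yaw=azimuth of tool x, deg"
    M=rot(s["ee_rot"]);d=M.T@(np.array([x,y,z])-s["tool_pos"])*1000
    a=np.radians(yaw);X=np.array([np.cos(a),np.sin(a),0]);Y=np.array([0,0,-1.]);T=np.c_[X,Y,np.cross(X,Y)]
    print("turn",R.from_matrix(M.T@T).as_rotvec().round(3),"shift",d.round(1),"pos",np.round(s["tool_pos"],4),"F",np.round(s["contact_force"],1),"gap",round(s["finger_gap"],3),"t",s["time"])
E
python3 - <<'E'
from h import *
from plant import *
s=state();go(s,.40,.173,.26);d=snapshot("wrist");print(np.round(d["hand_eye"],3),d["fx"])
d=np.load("scene0.npz");P=cloud(d)
im=np.ascontiguousarray(d["pixels"][:,:,::-1]);a=cv2.resize(im[200:320,360:520],None,fx=4,fy=4,interpolation=3)
cv2.imwrite("pics/crop1.png",a)
for n in("scene","side"):
    P=cloud(np.load(n+"0.npz"))
    q=P[(P[...,0]>.42)&(P[...,0]<.64)&(P[...,1]>.28)&(P[...,1]<.38)&(P[...,2]>.002)&(P[...,2]<.0095)]
    for x in np.arange(.43,.62,.02):
        r=q[abs(q[:,0]-x)<.01];
        if len(r): print(n,round(x,2),len(r),r[:,1].min().round(3),r[:,1].max().round(3))
E
```

```text
turn [-0.    -0.304 -0.   ] shift [-340.3  -59.7 -330. ] pos [0.1869 0.5964 0.2003] F [ 0.1 -0.4  0.6] gap 1.003 t 0.55
[[ 1.     0.    -0.     0.   ]
 [ 0.    -0.309  0.951 -0.175]
 [ 0.    -0.951 -0.309  0.079]
 [ 0.     0.     0.     1.   ]] 431.8811750521678
scene 0.43 122 0.28 0.378
scene 0.45 254 0.282 0.38
scene 0.47 224 0.281 0.379
scene 0.49 164 0.281 0.379
scene 0.51 158 0.281 0.379
scene 0.53 172 0.28 0.379
scene 0.55 186 0.28 0.38
scene 0.57 198 0.28 0.379
scene 0.59 159 0.282 0.379
scene 0.61 168 0.281 0.379
side 0.43 56 0.283 0.364
side 0.45 114 0.28 0.375
side 0.47 92 0.288 0.359
side 0.49 15 0.345 0.367
side 0.51 6 0.286 0.347
side 0.53 71 0.283 0.349
side 0.55 66 0.286 0.351
side 0.57 72 0.284 0.351
side 0.59 77 0.282 0.369
side 0.61 25 0.282 0.366
```

View pics/crop1.png

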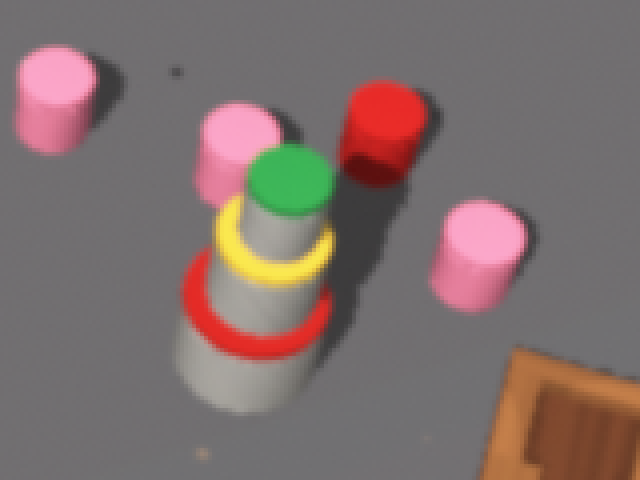

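Emit:
{"api": "apply_moves", "payload": {"commands": [[[0,-0.1,0,-50,-15,-60,85],[0,-0.15,0,-90,-25,-105,85],[0,-0.2,0,-125,-35,-147,85],[0,-0.25,0,-160,-45,-188,85],[0,-0.304,0,-192,-55,-226,85],[0,-0.304,0,-224,-60,-264,85],[0,-0.304,0,-256,-60,-302,85],[0,-0.304,0,-290,-60,-342,85],[0,-0.304,0,-324,-60,-382,85],[0,-0.304,0,-324,-60,-382,85],[0,-0.304,0,-324,-60,-382,85],[0,-0.304,0,-324,-60,-382,85],[0,-0.304,0,-324,-60,-382,85],[0,-0.304,0,-324,-60,-382,85]]], "grip_force": 30}}

```text
time: 2.0
tool_pos: [0.4536, 0.1748, 0.2602]
ee_rot: [0.499, -0.499, -0.501, 0.501]
contact_force: [-0.1, 0.5, -0.4]
finger_gap: 0.999
```

```bash
cat > look.py <<'E'
import sys
from h import *
from plant import *
s=state();d=snapshot("wrist");cv2.imwrite(f"pics/{sys.argv[1]}.png",d["pixels"][:,:,::-1]);go(s,*map(float,sys.argv[2:6]))
P=cloud(d,(s["tool_pos"],s["ee_rot"]));H=hsv(d);np.savez("wr.npz",P=P,H=H)
for c in COL:
    k,l,st,ce=cv2.connectedComponentsWithStats(mask(H,c).astype(np.uint8))
    for i in range(1,k):
        if st[i,4]<200: continue
        p=P[l==i];p=p[~np.isnan(p).any(1)]
        if len(p)<100: continue
        zt=np.percentile(p[:,2],80);q=p[abs(p[:,2]-zt)<.005]
        C,r=ring(q);print(c,ce[i].round(),st[i,4],"med",np.median(q,0).round(4),"ring",C.round(4),r.round(4),"ext",((q.max(0)+q.min(0))/2).round(4),np.ptp(q,axis=0).round(3))
E
python3 look.py w1 .459 .173 .107 90
```

```text
turn [-0.     0.003  0.   ] shift [ -1.8 153.2  -5.4] pos [0.4536 0.1748 0.2602] F [-0.1  0.5 -0.4] gap 0.999 t 2.0
yellow [316. 188.] 830 med [0.4466 0.1673 0.096 ] ring [0.4603 0.174 ] 0.0227 ext [0.4554 0.1738 0.0948] [0.041 0.05  0.006]
yellow [147. 324.] 203 med [ 0.6154 -0.0183  0.0147] ring [ 6.386e-01 -3.000e-04] 0.0299 ext [ 0.625  -0.0132  0.0144] [0.036 0.041 0.007]
red [356.  26.] 1832 med [0.3229 0.2035 0.041 ] ring [0.3231 0.2035] 0.0132 ext [0.3233 0.2037 0.0401] [0.037 0.036 0.007]
red [131. 185.] 1645 med [ 0.4633 -0.015   0.0148] ring [ 0.4669 -0.0124] 0.0416 ext [ 0.4671 -0.0129  0.0141] [0.088 0.089 0.007]
red [313. 174.] 855 med [0.4431 0.162  0.051 ] ring [0.462  0.1726] 0.0306 ext [0.455  0.1719 0.0506] [0.052 0.066 0.006]
```

Emit:
{"api": "apply_moves", "payload": {"commands": [[[0,0.003,0,-1.5,25,-5.5,70],[0,0.003,0,-1.5,55,-5.5,60],[0,0.003,0,-1.5,85,-5.5,60],[0,0.003,0,-1.5,110,-5.5,60],[0,0.003,0,-1.5,130,-5.5,60],[0,0.003,0,-1.5,143,-5.5,60],[0,0.003,0,-1.5,150,-5.5,60],[0,0.003,0,-1.5,153,-5.5,60],[0,0.003,0,-1.5,153,-5.5,60],[0,0.003,0,-1.5,153,-5.5,50],[0,0.003,0,-1.5,153,-5.5,44],[0,0.003,0,-1.5,153,-5.5,40],[0,0.003,0,-1.5,153,-5.5,36],[0,0.003,0,-1.5,153,-5.5,30],[0,0.003,0,-1.5,153,-5.5,30],[0,0.003,0,-1.5,153,-5.5,30],[0,0.003,0,-1.5,153,-5.5,30]]], "grip_force": 30}}

```text
time: 3.75
tool_pos: [0.46, 0.1715, 0.1073]
ee_rot: [0.501, -0.501, -0.499, 0.499]
contact_force: [-0.2, -0.8, -0.8]
finger_gap: 0.353
```

Run:
```python
from h import *
from plant import *
s=state();go(s,.629,-.1505,.02)
```

```text
turn [-0.    -0.003 -0.   ] shift [-321.5   87.2 -169.9] pos [0.46   0.1715 0.1073] F [-0.2 -0.8 -0.8] gap 0.353 t 3.75
```

Run:
```python
from plant import *
import cv2
a=snapshot("scene")["pixels"][200:320,360:520];b=snapshot("side")["pixels"][130:250,210:370]
import numpy as np
cv2.imwrite("pics/g1.png",cv2.resize(np.hstack([a,b])[:,:,::-1],None,fx=2.5,fy=2.5,interpolation=3))
```

```text
(no output)
```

View pics/g1.png

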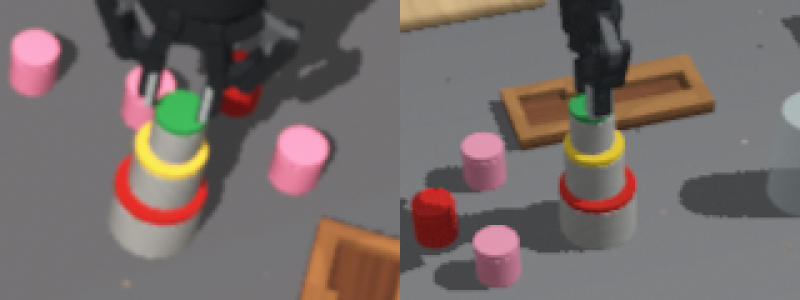

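Emit:
{"api": "apply_moves", "payload": {"commands": [[[0,0,0,0,0,0,26],[0,0,0,0,0,0,20],[0,0,0,0,0,0,20],[0,0,0,0,0,0,20],[0,0,0,0,0,0,20]]]}}

```text
time: 4.35
tool_pos: [0.46, 0.1714, 0.1073]
ee_rot: [0.501, -0.501, -0.499, 0.499]
contact_force: [0.6, -0.4, -0.4]
finger_gap: 0.232
```

Run:
```python
from plant import *
import cv2
a=snapshot("scene")["pixels"][200:320,360:520];b=snapshot("side")["pixels"][130:250,210:370]
import numpy as np
cv2.imwrite("pics/g2.png",cv2.resize(np.hstack([a[20:80,30:110],b[20:80,40:120]])[:,:,::-1],None,fx=5,fy=5,interpolation=3))
```

```text
(no output)
```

View pics/g2.png

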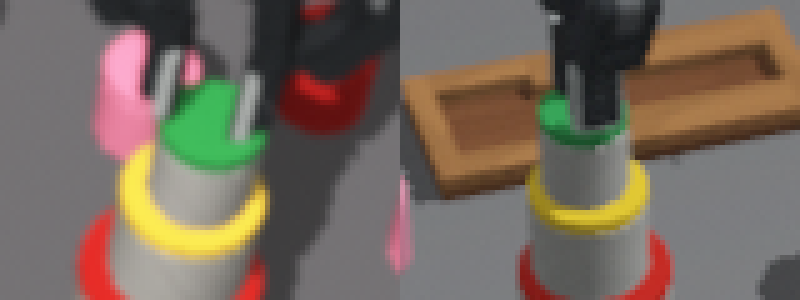

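Run:
```python
from h import *
from plant import *
s=state();print(s["tool_pos"],s["finger_gap"])
d=snapshot("wrist");H=hsv(d);z=d["z_map"];he=np.array(d["hand_eye"])
v,u=np.mgrid[:480,:640];Q=np.stack([(u-d["cx"])*z/d["fx"],(v-d["cy"])*z/d["fy"],z],-1)@he[:3,:3].T+he[:3,3]
m=(z>0)&(abs(Q[...,0])<.06)&(abs(Q[...,2])<.03)
g=m&(H[...,1]<90)
for y0 in np.arange(-.08,.03,.01):
    k=m&(Q[...,1]>y0)&(Q[...,1]<y0+.01)
    if k.sum(): print(round(y0,2),k.sum(),"x",Q[k][:,0].min().round(3),Q[k][:,0].max().round(3),"z",Q[k][:,2].min().round(3),Q[k][:,2].max().round(3),"hsv",np.median(H[k],0))
cv2.imwrite("pics/w2.png",d["pixels"][:,:,::-1])
for n in("scene","side"):
    d=snapshot(n);P=cloud(d);H=hsv(d)
    k=(abs(P[...,0]-.46)<.04)&(abs(P[...,1]-.172)<.05)&(P[...,2]>.1)&(P[...,2]<.2)
    for z0 in np.arange(.1,.2,.01):
        kk=k&(P[...,2]>z0)&(P[...,2]<=z0+.01)
        b=kk&(H[...,1]<110); print(n,round(z0,2),kk.sum(),b.sum(),P[b][:,:2].min(0).round(3) if b.any() else "",P[b][:,:2].max(0).round(3) if b.any() else "")
```

```text
[0.46004696 0.17145287 0.10730448] 0.23322681115867414
-0.08 3307 x -0.041 0.041 z -0.013 0.014 hsv [98. 24. 51.]
-0.07 2228 x -0.024 0.024 z -0.012 0.011 hsv [75. 12. 79.]
-0.06 1619 x -0.024 0.024 z -0.012 0.011 hsv [62. 17. 61.]
-0.05 1326 x -0.024 0.024 z -0.012 0.011 hsv [53. 22. 64.]
-0.04 494 x -0.022 0.022 z -0.014 0.018 hsv [ 54.  63. 109.]
-0.03 5731 x -0.015 0.022 z -0.019 0.019 hsv [ 66. 146. 225.]
-0.02 741 x -0.015 0.022 z 0.002 0.019 hsv [ 21.  25. 131.]
-0.01 613 x -0.015 0.022 z 0.002 0.019 hsv [ 19.  28. 128.]
-0.0 527 x -0.022 0.025 z -0.012 0.025 hsv [ 18.  31. 130.]
0.01 2907 x -0.023 0.028 z -0.013 0.025 hsv [ 23. 187. 212.]
0.02 501 x -0.023 0.026 z 0.007 0.025 hsv [ 14.  24. 127.]
scene 0.1 70 66 [0.464 0.158] [0.478 0.193]
scene 0.11 75 74 [0.457 0.158] [0.477 0.194]
scene 0.12 89 85 [0.457 0.157] [0.477 0.194]
scene 0.13 240 19 [0.44  0.159] [0.474 0.194]
scene 0.14 41 34 [0.456 0.151] [0.471 0.194]
scene 0.15 65 62 [0.449 0.149] [0.471 0.195]
scene 0.16 68 61 [0.452 0.149] [0.471 0.194]
scene 0.17 63 61 [0.448 0.15 ] [0.472 0.197]
scene 0.18 123 114 [0.459 0.13 ] [0.473 0.214]
scene 0.19 283 269 [0.446 0.126] [0.473 0.217]
side 0.1 72 69 [0.438 0.153] [0.475 0.173]
side 0.11 68 67 [0.439 0.153] [0.472 0.179]
side 0.12 60 52 [0.439 0.154] [0.473 0.175]
side 0.13 94 25 [0.439 0.153] [0.475 0.183]
side 0.14 35 28 [0.448 0.145] [0.467 0.182]
side 0.15 63 60 [0.447 0.144] [0.467 0.188]
side 0.16 53 53 [0.447 0.143] [0.468 0.186]
side 0.17 19 19 [0.447 0.145] [0.461 0.188]
side 0.18 52 52 [0.444 0.127] [0.47  0.209]
side 0.19 57 57 [0.445 0.122] [0.47  0.215]
```

View pics/w2.png

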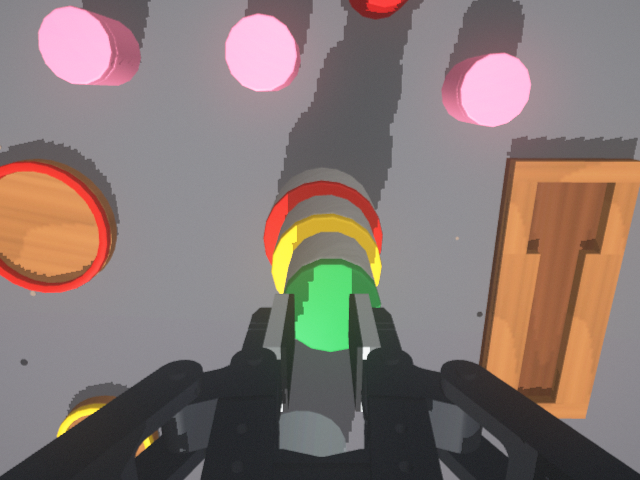

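Emit:
{"api": "apply_moves", "payload": {"commands": [[[0,0,0,0,-20,0,30],[0,0,0,0,-50,0,42],[0,0,0,0,-50,0,42],[0,0,0,0,-50,0,42],[0,0,0,0,-50,0,42],[0,0,0,0,-50,0,42]]]}}

```text
time: 5.2
tool_pos: [0.4594, 0.1712, 0.1563]
ee_rot: [0.501, -0.5, -0.499, 0.5]
contact_force: [0.5, -0.3, 0.1]
finger_gap: 0.495
```

```bash
cat > tip.py <<'E'
from h import *
from plant import *
s=state();print(s["tool_pos"],s["finger_gap"],s["q"].round(3))
d=snapshot("wrist");H=hsv(d);z=d["z_map"];he=np.array(d["hand_eye"])
v,u=np.mgrid[:480,:640];Q=np.stack([(u-d["cx"])*z/d["fx"],(v-d["cy"])*z/d["fy"],z],-1)@he[:3,:3].T+he[:3,3]
for n in("scene","side"):
    e=snapshot(n);P=cloud(e);L=(P-s["tool_pos"])@rot(s["ee_rot"])
    if n=="scene": pass
    k=(abs(L[...,0])<.05)&(abs(L[...,2])<.013)
    h=np.histogram(L[k][:,1],np.arange(-.09,.03,.006));print(n,h[0])
k=(z>0)&(abs(Q[...,0])<.05)&(abs(Q[...,2])<.014)
h=np.histogram(Q[k][:,1],np.arange(-.09,.03,.006));print("wrist",h[0]);print(h[1].round(3))
for y in np.arange(-.06,0,.004):
    kk=k&(Q[...,1]>y)&(Q[...,1]<=y+.004)
    if kk.any(): X=Q[kk][:,0]; print(round(y,3),"inner",X[X<0].max().round(4) if (X<0).any() else "",X[X>0].min().round(4) if (X>0).any() else "","outer",X.min().round(4),X.max().round(4),"z",Q[kk][:,2].min().round(3),Q[kk][:,2].max().round(3))
E
python3 tip.py
```

```text
[0.45937997 0.17121716 0.15629676] 0.49467274236197845 [-0.741  0.12   0.348  1.808 -0.043  1.223  1.188]
scene [203  93  39  45  41  47  42  46  28   2   0   0   0   0   0   0   0   8
 223]
side [ 25  10   7  16  40  42  44  43  31  16   0   0   0   0   0   0   0   0
 137]
wrist [8301 2982 1242 1882 1300 1192 1064  928  560   77    0    0    0    0
    0    0    0    1 3699]
[-0.09  -0.084 -0.078 -0.072 -0.066 -0.06  -0.054 -0.048 -0.042 -0.036
 -0.03  -0.024 -0.018 -0.012 -0.006  0.     0.006  0.012  0.018  0.024]
-0.06 inner -0.0207 0.0208 outer -0.0347 0.0348 z -0.013 0.011
-0.056 inner -0.0206 0.0209 outer -0.0346 0.0349 z -0.012 0.011
-0.052 inner -0.0207 0.0209 outer -0.0344 0.0348 z -0.012 0.011
-0.048 inner -0.0206 0.0208 outer -0.0345 0.0347 z -0.012 0.011
-0.044 inner -0.0207 0.0208 outer -0.0338 0.0341 z -0.013 0.011
-0.04 inner -0.0207 0.0209 outer -0.0311 0.0324 z -0.012 0.011
-0.036 inner -0.0208 0.021 outer -0.0211 0.0248 z -0.009 0.009
```

Emit:
{"api": "apply_moves", "payload": {"commands": [[[0,0,0,2,0,0,58],[0,0,0,2,0,0,58],[0,0,0,2,10,0,58],[0,0,0,2,30,0,58],[0,0,0,2,50,0,58],[0,0,0,2,68,0,58],[0,0,0,2,80,0,58],[0,0,0,2,87,0,58],[0,0,0,2,87,0,58],[0,0,0,2,87,0,50],[0,0,0,2,87,0,45],[0,0,0,2,87,0,41],[0,0,0,2,87,0,38],[0,0,0,2,87,0,34],[0,0,0,2,87,0,30],[0,0,0,2,87,0,30],[0,0,0,2,87,0,30]]], "grip_force": 30}}

```text
time: 7.05
tool_pos: [0.4605, 0.1738, 0.0709]
ee_rot: [-0.501, 0.501, 0.5, -0.499]
contact_force: [-1.5, 0.6, 6.5]
finger_gap: 0.438
```

```bash
python3 look.py w3 .629 -.1505 -.018 90
```

```text
turn [ 0.001 -0.003  0.001] shift [-323.9   88.9 -169.3] pos [0.4605 0.1738 0.0709] F [-1.5  0.6  6.5] gap 0.438 t 7.05
yellow [321. 264.] 3166 med [0.4422 0.1737 0.0959] ring [0.4574 0.1737] 0.0207 ext [0.4472 0.1734 0.0948] [0.026 0.05  0.007]
red [ 44. 247.] 2635 med [0.4645 0.0197 0.0146] ring [ 0.4667 -0.011 ] 0.0411 ext [0.4677 0.0058 0.0137] [0.087 0.053 0.007]
red [311. 227.] 3105 med [0.4406 0.1658 0.051 ] ring [0.4614 0.1727] 0.0302 ext [0.4509 0.172  0.0498] [0.046 0.067 0.007]
```

Emit:
{"api": "apply_moves", "payload": {"commands": [[[0,0,0,0,-4,0,30],[0,0,0,0,-12,0,30],[0,0,0,0,-28,0,30],[0,0,0,0,-50,0,30],[0,0,0,-8,-68,-4,30],[0,0,0,-25,-78,-13,30],[0,0,0,-50,-80,-26,30],[0,0,0,-77,-80,-40,30],[0,0,0,-104,-80,-54,30],[0,0,0,-131,-80,-68,30],[0,0,0,-158,-80,-82,30],[0,0,0,-185,-80,-96,30],[0,0,0,-212,-80,-110,30],[0,0,0,-239,-80,-125,30],[0,0,0,-264,-80,-138,30],[0,0,0,-286,-80,-149,30],[0,0,0,-303,-80,-158,30],[0,0,0,-315,-80,-165,30],[0,0,0,-322,-80,-168,30],[0,0,0,-324,-80,-169,30]]]}}

```text
time: 9.1
tool_pos: [0.6281, -0.1515, 0.1502]
ee_rot: [0.501, -0.501, -0.499, 0.499]
contact_force: [-0.1, -0.0, -0.6]
finger_gap: 0.435
```

```bash
python3 look.py w4 .629 -.1505 -.018 90
python3 - <<'E'
from h import *
from plant import *
s=state()
for n in("scene","side"):
    d=snapshot(n);P=cloud(d);m=(lambda H:(H[...,0]>=45)&(H[...,0]<=90)&(H[...,1]>130)&(H[...,2]>60))(hsv(d))
    q=P[m];q=q[q[:,2]>.1];print(n,((q.max(0)+q.min(0))/2).round(4),np.percentile(q[:,2],50),len(q))
E
```

```text
turn [-0.001 -0.003 -0.   ] shift [  1.1 168.2  -1. ] pos [ 0.6281 -0.1515  0.1502] F [-0.1 -0.  -0.6] gap 0.435 t 9.1
yellow [526. 219.] 2335 med [0.6398 0.0024 0.0147] ring [0.6429 0.0011] 0.0336 ext [0.6432 0.0016 0.0139] [0.072 0.073 0.007]
red [529.  17.] 1222 med [ 0.5052 -0.0173  0.0147] ring [ 0.4717 -0.0147] 0.0384 ext [ 0.503  -0.0143  0.0143] [0.019 0.07  0.007]
scene [ 0.6289 -0.1506  0.2287] 0.21469838933763125 258
side [ 0.6245 -0.1548  0.2289] 0.2137971164019684 202
```

Emit:
{"api": "apply_moves", "payload": {"commands": [[[0,0,0,1,15,-0.7,30],[0,0,0,2,40,-1.5,30],[0,0,0,2,65,-1.5,30],[0,0,0,2,90,-1.5,30],[0,0,0,2,112,-1.5,30],[0,0,0,2,130,-1.5,30],[0,0,0,2,144,-1.5,30],[0,0,0,2,154,-1.5,30],[0,0,0,2,160,-1.5,30],[0,0,0,2,163,-1.5,30],[0,0,0,2,165,-1.5,30],[0,0,0,2,166,-1.5,30],[0,0,0,2,166,-1.5,30]]]}}

```text
time: 10.55
tool_pos: [0.6299, -0.1491, -0.0153]
ee_rot: [-0.5, 0.501, 0.499, -0.499]
contact_force: [-0.7, 0.1, -0.1]
finger_gap: 0.437
```

```bash
cat > lids.py <<'E'
import sys
from h import *
from plant import *
s=state();go(s,*map(float,sys.argv[1:5]))
for n in("scene","side"):
    d=snapshot(n);P=cloud(d);H=hsv(d)
    for c in COL:
        m=mask(H,c)
        if c=="green": m=(H[...,0]>=45)&(H[...,0]<=90)&(H[...,1]>130)&(H[...,2]>60)
        k,l,st,ce=cv2.connectedComponentsWithStats(m.astype(np.uint8))
        for i in range(1,k):
            if st[i,4]<70: continue
            p=P[l==i];p=p[~np.isnan(p).any(1)]
            if len(p)<40: continue
            zs=p[:,2];zt=np.percentile(zs,70);q=p[abs(zs-zt)<.005]
            e=(np.percentile(q,98,0)+np.percentile(q,2,0))/2
            if q[:,0].mean()<.4 or abs(q[:,1].mean())>.3: continue
            print(n,c,ce[i].round(),st[i,4],"ext",e.round(4)[:2],"z",zt.round(4),np.ptp(q,axis=0).round(3)[:2],"ring",ring(q)[0].round(4))
E
python3 lids.py .629 -.1505 -.018 90
```

```text
turn [ 0.001 -0.003 -0.   ] shift [-1.4  2.7  0.9] pos [ 0.6299 -0.1491 -0.0153] F [-0.7  0.1 -0.1] gap 0.437 t 10.55
scene green [223. 295.] 197 ext [ 0.6318 -0.151 ] z 0.0499 [0.029 0.035] ring [ 0.6317 -0.1514]
scene green [224. 313.] 106 ext [ 0.6446 -0.1485] z 0.0151 [0.03  0.057] ring [ 0.6296 -0.1486]
scene yellow [429. 259.] 497 ext [0.46   0.1746] z 0.0964 [0.05  0.049] ring [0.4604 0.1747]
scene yellow [303. 337.] 356 ext [0.6417 0.0036] z 0.0146 [0.073 0.071] ring [0.6421 0.0028]
scene red [328. 261.] 443 ext [ 0.4661 -0.0126] z 0.0147 [0.09 0.09] ring [ 0.4661 -0.0127]
scene red [421. 280.] 255 ext [0.4717 0.1728] z 0.0511 [0.047 0.066] ring [0.4612 0.1727]
side green [421. 294.] 151 ext [ 0.62   -0.1494] z 0.0496 [0.024 0.039] ring [ 0.6214 -0.1489]
side green [421. 311.] 124 ext [ 0.6247 -0.1548] z 0.0138 [0.052 0.053] ring [ 0.6276 -0.1528]
side yellow [287. 187.] 326 ext [0.458  0.1718] z 0.0953 [0.049 0.053] ring [0.4582 0.1713]
side yellow [393. 251.] 231 ext [ 0.6392 -0.0013] z 0.0135 [0.071 0.073] ring [ 6.403e-01 -5.000e-04]
side red [290. 209.] 160 ext [0.4596 0.1576] z 0.0501 [0.066 0.049] ring [0.4595 0.169 ]
side red [318. 277.] 344 ext [ 0.4644 -0.0168] z 0.0137 [0.087 0.088] ring [ 0.4646 -0.0163]
```

Emit:
{"api": "apply_moves", "payload": {"commands": [[[0,0,0,0,0.7,0,30],[0,0,0,0,1.4,0,30],[0,0,0,0,2,0,30],[0,0,0,0,2,0,30]]]}}

```text
time: 11.05
tool_pos: [0.63, -0.1491, -0.016]
ee_rot: [-0.501, 0.501, 0.5, -0.499]
contact_force: [-5.8, 2.2, 12.3]
finger_gap: 0.441
```

Emit:
{"api": "apply_moves", "payload": {"commands": [[[0,0,0,0,-1,0,34],[0,0,0,0,-1,0,38],[0,0,0,0,-1,0,40],[0,0,0,0,-1,0,44],[0,0,0,0,-1,0,50],[0,0,0,0,-1,0,56],[0,0,0,0,-1,0,58],[0,0,0,0,-12,0,58],[0,0,0,0,-35,0,58],[0,0,0,0,-65,0,58],[0,0,0,0,-100,0,70],[0,0,0,20,-140,10,75],[0,0,0,45,-160,24,75],[0,0,0,80,-160,42,75],[0,0,0,115,-160,60,75]]]}}

```text
time: 12.55
tool_pos: [0.57, -0.0334, 0.1442]
ee_rot: [-0.5, 0.502, 0.5, -0.498]
contact_force: [1.0, 0.3, -0.5]
finger_gap: 0.879
```

```bash
python3 lids.py .4595 .1735 .0205 90
```

```text
turn [ 0.003 -0.004  0.   ] shift [206.4 123.5 111.7] pos [ 0.57   -0.0334  0.1442] F [ 1.   0.3 -0.5] gap 0.879 t 12.55
scene green [227. 299.] 433 ext [ 0.6287 -0.1479] z 0.0485 [0.036 0.037] ring [ 0.6281 -0.148 ]
scene yellow [428. 258.] 426 ext [0.4605 0.1747] z 0.0963 [0.047 0.048] ring [0.4607 0.1751]
scene yellow [304. 338.] 352 ext [0.6422 0.0035] z 0.0149 [0.073 0.071] ring [0.6423 0.003 ]
scene red [329. 263.] 399 ext [ 0.4662 -0.0123] z 0.0147 [0.093 0.088] ring [ 0.4662 -0.0126]
scene red [421. 280.] 254 ext [0.4722 0.1728] z 0.0511 [0.048 0.066] ring [0.4609 0.1727]
side green [424. 300.] 390 ext [ 0.6263 -0.152 ] z 0.0477 [0.035 0.036] ring [ 0.6262 -0.152 ]
side yellow [287. 187.] 327 ext [0.458  0.1714] z 0.0955 [0.048 0.052] ring [0.4579 0.1712]
side yellow [395. 251.] 262 ext [ 0.6394 -0.001 ] z 0.0135 [0.073 0.073] ring [ 6.402e-01 -6.000e-04]
side red [290. 209.] 160 ext [0.4598 0.1568] z 0.0498 [0.064 0.048] ring [0.4594 0.1685]
side red [318. 277.] 343 ext [ 0.4643 -0.0166] z 0.0139 [0.088 0.089] ring [ 0.4645 -0.0164]
```

Emit:
{"api": "apply_moves", "payload": {"commands": [[[0,0,0,35,0,19,75],[0,0,0,75,0,41,75],[0,0,0,115,0,62,75],[0,0,0,155,0,84,75],[0,0,0,185,0,100,75],[0,-0.003,0,200,0,109,75],[0,-0.003,0,206,5,111,75],[0,-0.003,0,206,20,111,75],[0,-0.003,0,206,45,111,75],[0,-0.003,0,206,70,111,75],[0,-0.003,0,206,92,111,75],[0,-0.003,0,206,108,111,75],[0,-0.003,0,206,117,111,75],[0,-0.003,0,206,121,111,75],[0,-0.003,0,206,121,111,75],[0,-0.003,0,206,121,111,68],[0,-0.003,0,206,121,111,62],[0,-0.003,0,206,121,111,58],[0,-0.003,0,206,121,111,55],[0,-0.003,0,206,121,111,53]]], "grip_force": 30}}

```text
time: 14.65
tool_pos: [0.4597, 0.1728, 0.0216]
ee_rot: [-0.5, 0.5, 0.5, -0.5]
contact_force: [0.0, -0.0, 0.1]
finger_gap: 0.623
```

Emit:
{"api": "apply_moves", "payload": {"commands": [[[0,0,0,0,0,0,50],[0,0,0,0,0,0,47],[0,0,0,0,0,0,44],[0,0,0,0,0,0,44]]]}}

```text
time: 15.05
tool_pos: [0.4598, 0.1728, 0.0217]
ee_rot: [-0.5, 0.5, 0.5, -0.5]
contact_force: [-1.7, 0.8, 5.6]
finger_gap: 0.602
```

```bash
python3 lids.py .6425 .001 -.0185 90
```

```text
turn [0.    0.    0.001] shift [-171.9   40.2 -182.6] pos [0.4598 0.1728 0.0217] F [-1.7  0.8  5.6] gap 0.602 t 15.05
scene green [227. 299.] 439 ext [ 0.6281 -0.1479] z 0.0485 [0.038 0.035] ring [ 0.6282 -0.1478]
scene yellow [427. 260.] 440 ext [0.4633 0.173 ] z 0.0962 [0.043 0.051] ring [0.4633 0.1727]
scene yellow [303. 338.] 355 ext [0.6419 0.0034] z 0.0148 [0.072 0.071] ring [0.6421 0.0028]
scene red [328. 261.] 435 ext [ 0.4665 -0.0124] z 0.0147 [0.091 0.089] ring [ 0.4663 -0.0127]
scene red [421. 282.] 212 ext [0.4788 0.1725] z 0.0512 [0.033 0.065] ring [0.4632 0.1724]
side green [424. 300.] 389 ext [ 0.6262 -0.1517] z 0.0475 [0.036 0.037] ring [ 0.6263 -0.152 ]
side yellow [280. 189.] 105 ext [0.4425 0.1704] z 0.0963 [0.016 0.05 ] ring [0.4475 0.171 ]
side yellow [395. 251.] 263 ext [ 6.4e-01 -3.0e-04] z 0.0134 [0.073 0.071] ring [ 6.402e-01 -6.000e-04]
side red [290. 209.] 151 ext [0.46   0.1588] z 0.0501 [0.065 0.052] ring [0.4593 0.1683]
side red [318. 277.] 344 ext [ 0.4642 -0.0164] z 0.0137 [0.089 0.091] ring [ 0.4647 -0.0162]
```

Emit:
{"api": "apply_moves", "payload": {"commands": [[[0,0,0,0,-4,0,44],[0,0,0,0,-12,0,44],[0,0,0,0,-28,0,44],[0,0,0,0,-50,0,44],[0,0,0,0,-72,0,44],[0,0,0,-7,-90,-7,44],[0,0,0,-20,-100,-21,44],[0,0,0,-38,-100,-40,44],[0,0,0,-57,-100,-60,44],[0,0,0,-76,-100,-80,44],[0,0,0,-95,-100,-100,44],[0,0,0,-114,-100,-120,44],[0,0,0,-133,-100,-140,44],[0,0,0,-150,-100,-158,44],[0,0,0,-162,-100,-171,44],[0,0,0,-169,-100,-179,44],[0,0,0,-172,-100,-182,44],[0,0,0,-172,-100,-182,44]]]}}

```text
time: 16.95
tool_pos: [0.6414, 0.0005, 0.1212]
ee_rot: [0.5, -0.5, -0.5, 0.5]
contact_force: [0.3, 0.7, -1.3]
finger_gap: 0.604
```

```bash
python3 lids.py .6425 .001 -.0203 90
```

```text
turn [-0.001 -0.    -0.   ] shift [  0.6 141.5  -1.2] pos [6.414e-01 5.000e-04 1.212e-01] F [ 0.3  0.7 -1.3] gap 0.604 t 16.95
scene green [227. 299.] 437 ext [ 0.6284 -0.1481] z 0.0483 [0.037 0.035] ring [ 0.6279 -0.1482]
scene yellow [296. 278.] 510 ext [ 6.47e-01 -2.00e-04] z 0.1955 [0.038 0.051] ring [ 0.6466 -0.0008]
scene yellow [303. 338.] 358 ext [0.6423 0.0035] z 0.015 [0.073 0.071] ring [0.6423 0.0029]
scene red [341. 257.] 185 ext [ 0.459  -0.0008] z 0.0147 [0.074 0.066] ring [ 0.4658 -0.0123]
scene red [424. 274.] 862 ext [0.4613 0.1728] z 0.0514 [0.068 0.066] ring [0.4616 0.1727]
side green [424. 300.] 390 ext [ 0.6261 -0.152 ] z 0.0474 [0.037 0.037] ring [ 0.6262 -0.1518]
side yellow [400. 184.] 204 ext [0.6285 0.0009] z 0.1947 [0.033 0.049] ring [6.322e-01 1.000e-04]
side yellow [395. 251.] 263 ext [ 0.6396 -0.0016] z 0.0135 [0.071 0.073] ring [ 0.6402 -0.0007]
side red [289. 204.] 510 ext [0.4597 0.1684] z 0.0504 [0.066 0.068] ring [0.4596 0.1681]
side red [319. 276.] 346 ext [ 0.4646 -0.0158] z 0.0136 [0.088 0.089] ring [ 0.4646 -0.0161]
```

Emit:
{"api": "apply_moves", "payload": {"commands": [[[0,0,0,0.5,15,-0.5,44],[0,0,0,0.5,38,-1,44],[0,0,0,0.5,63,-1,44],[0,0,0,0.5,86,-1,44],[0,0,0,0.5,106,-1,44],[0,0,0,0.5,121,-1,44],[0,0,0,0.5,131,-1,44],[0,0,0,0.5,137,-1,44],[0,0,0,0.5,139,-1,44],[0,0,0,0.5,140,-1,44],[0,0,0,0.5,141,-1,44],[0,0,0,0.5,141.5,-1,44],[0,0,0,0.5,141.5,-1,44]]]}}

```text
time: 18.35
tool_pos: [0.6428, 0.001, -0.0198]
ee_rot: [-0.5, 0.5, 0.5, -0.5]
contact_force: [0.1, -0.1, -1.7]
finger_gap: 0.602
```

Emit:
{"api": "apply_moves", "payload": {"commands": [[[0,0,0,0,0.6,0,44],[0,0,0,0,1.2,0,44],[0,0,0,0,1.6,0,44]]]}}

```text
time: 18.65
tool_pos: [0.6429, 0.001, -0.0202]
ee_rot: [-0.5, 0.5, 0.5, -0.5]
contact_force: [-6.4, 0.4, 12.3]
finger_gap: 0.604
```

Emit:
{"api": "apply_moves", "payload": {"commands": [[[0,0,0,0,-1,0,48],[0,0,0,0,-1,0,52],[0,0,0,0,-1,0,54],[0,0,0,0,-1,0,58],[0,0,0,0,-1,0,64],[0,0,0,0,-1,0,70],[0,0,0,0,-1,0,72],[0,0,0,0,-12,0,72],[0,0,0,0,-35,0,75],[0,0,0,0,-65,0,85],[0,0,0,0,-100,0,85],[0,0,0,20,-135,20,85],[0,0,0,50,-140,52,85],[0,0,0,85,-140,90,85],[0,0,0,115,-140,122,85],[0,0,0,140,-140,150,85],[0,0,0,160,-140,172,85],[0,0,0,169,-140,181,85],[0,0,0,170,-140,182,85],[0,0,0,170,-140,182,85]]]}}

```text
time: 20.65
tool_pos: [0.4615, 0.1702, 0.1187]
ee_rot: [-0.5, 0.5, 0.5, -0.5]
contact_force: [0.0, 0.2, 0.2]
finger_gap: 0.994
```

```bash
python3 lids.py .461 .171 -.0245 90;python3 tip.py | tail -8
```

```text
turn [ 0.001 -0.001  0.   ] shift [  0.8 143.2   0.6] pos [0.4615 0.1702 0.1187] F [0.  0.2 0.2] gap 0.994 t 20.65
scene green [227. 299.] 435 ext [ 0.6281 -0.1479] z 0.0487 [0.036 0.037] ring [ 0.6281 -0.148 ]
scene yellow [302. 330.] 814 ext [0.6425 0.0026] z 0.0539 [0.052 0.049] ring [0.6426 0.0026]
scene red [328. 262.] 430 ext [ 0.4664 -0.0122] z 0.0147 [0.091 0.088] ring [ 0.4661 -0.0125]
scene red [424. 274.] 861 ext [0.4615 0.1727] z 0.0514 [0.068 0.066] ring [0.4614 0.1727]
side green [424. 300.] 391 ext [ 0.6261 -0.1521] z 0.0474 [0.036 0.037] ring [ 0.6262 -0.152 ]
side yellow [398. 237.] 351 ext [ 0.6406 -0.0026] z 0.0533 [0.049 0.048] ring [ 0.6404 -0.0026]
side yellow [394. 256.] 178 ext [ 0.6395 -0.0041] z 0.0136 [0.07  0.069] ring [ 0.6403 -0.001 ]
side red [288. 204.] 511 ext [0.4595 0.1687] z 0.0504 [0.065 0.068] ring [0.4596 0.168 ]
side red [318. 277.] 345 ext [ 0.4643 -0.0165] z 0.0137 [0.088 0.091] ring [ 0.4646 -0.0163]
wrist [ 686 2150 1753 1625 1433 1254 1035  273    0    0    0    0    0    0
    0    0    0    0    0]
[-0.09  -0.084 -0.078 -0.072 -0.066 -0.06  -0.054 -0.048 -0.042 -0.036
 -0.03  -0.024 -0.018 -0.012 -0.006  0.     0.006  0.012  0.018  0.024]
-0.06 inner -0.0419 0.042 outer -0.049 0.0494 z -0.012 0.011
-0.056 inner -0.0419 0.042 outer -0.0493 0.0493 z -0.013 0.011
-0.052 inner -0.0419 0.0421 outer -0.049 0.0493 z -0.013 0.011
-0.048 inner -0.0419 0.0422 outer -0.048 0.0492 z -0.011 0.01
```

Emit:
{"api": "apply_moves", "payload": {"commands": [[[0,0,0,0.8,15,0.6,85],[0,0,0,0.8,40,0.6,85],[0,0,0,0.8,70,0.6,85],[0,0,0,0.8,98,0.6,85],[0,0,0,0.8,120,0.6,85],[0,0,0,0.8,135,0.6,85],[0,0,0,0.8,142,0.6,85],[0,0,0,0.8,143.5,0.6,85],[0,0,0,0.8,143.5,0.6,82],[0,0,0,0.8,143.5,0.6,78],[0,0,0,0.8,143.5,0.6,74],[0,0,0,0.8,143.5,0.6,71],[0,0,0,0.8,143.5,0.6,69],[0,0,0,0.8,143.5,0.6,66],[0,0,0,0.8,143.5,0.6,62],[0,0,0,0.8,143.5,0.6,60],[0,0,0,0.8,143.5,0.6,60],[0,0,0,0.8,143.5,0.6,60]]], "grip_force": 40}}

```text
time: 22.7
tool_pos: [0.4601, 0.1719, -0.0247]
ee_rot: [-0.5, 0.5, 0.5, -0.5]
contact_force: [-1.3, -1.1, 5.7]
finger_gap: 0.783
```

```bash
python3 -c "
from h import *
from plant import *
go(state(),.4665,-.014,-.017)"
```

```text
turn [0. 0. 0.] shift [-185.9   -7.8   -6.3] pos [ 0.4601  0.1719 -0.0247] F [-1.3 -1.1  5.7] gap 0.783 t 22.7
```

Emit:
{"api": "apply_moves", "payload": {"commands": [[[0,0,0,0,-4,0,60],[0,0,0,0,-12,0,60],[0,0,0,0,-26,0,60],[0,0,0,0,-43,0,60],[0,0,0,-6,-55,-0.5,60],[0,0,0,-18,-60,-1,60],[0,0,0,-38,-60,-2,60],[0,0,0,-60,-60,-2.5,60],[0,0,0,-82,-60,-3,60],[0,0,0,-104,-60,-4,60],[0,0,0,-126,-60,-4.5,60],[0,0,0,-147,-60,-5,60],[0,0,0,-164,-60,-5.5,60],[0,0,0,-176,-60,-6,60],[0,0,0,-183,-60,-6.5,60],[0,0,0,-186,-60,-6.5,60],[0,0,0,-186,-60,-6.5,60]]]}}

```text
time: 24.4
tool_pos: [0.4664, -0.0142, 0.0346]
ee_rot: [0.5, -0.5, -0.5, 0.5]
contact_force: [-0.5, 0.2, -1.9]
finger_gap: 0.79
```

```bash
python3 lids.py .4665 -.014 -.017 90 | grep -v -e green -e yellow
```

```text
turn [-0.  0.  0.] shift [ 0.2 51.6 -0.1] pos [ 0.4664 -0.0142  0.0346] F [-0.5  0.2 -1.9] gap 0.79 t 24.4
scene red [325. 231.] 641 ext [ 0.4753 -0.0149] z 0.1108 [0.054 0.067] ring [ 0.4739 -0.0157]
scene red [328. 268.] 303 ext [ 0.4728 -0.0125] z 0.0148 [0.079 0.089] ring [ 0.4665 -0.0124]
side red [311. 243.] 275 ext [ 0.448  -0.0149] z 0.1098 [0.03  0.067] ring [ 0.4567 -0.0155]
side red [318. 282.] 250 ext [ 0.4644 -0.0213] z 0.0138 [0.088 0.082] ring [ 0.4646 -0.0165]
```

Emit:
{"api": "apply_moves", "payload": {"commands": [[[0,0,0,0.3,12,0,60],[0,0,0,0.3,26,0,60],[0,0,0,0.3,38,0,60],[0,0,0,0.3,45,0,60],[0,0,0,0.3,48,0,60],[0,0,0,0.3,49.5,0,60],[0,0,0,0.3,50.5,0,60],[0,0,0,0.3,51.5,0,60],[0,0,0,0.3,52,0,60]]]}}

```text
time: 25.4
tool_pos: [0.4668, -0.0139, -0.0168]
ee_rot: [-0.5, 0.5, 0.5, -0.5]
contact_force: [-4.1, 0.6, 9.7]
finger_gap: 0.787
```

Seated contact (9.7 N). Release, lift, and head for the tongs.

Emit:
{"api": "apply_moves", "payload": {"commands": [[[0,0,0,0,-0.7,0,64],[0,0,0,0,-0.7,0,68],[0,0,0,0,-0.7,0,70],[0,0,0,0,-0.7,0,74],[0,0,0,0,-0.7,0,80],[0,0,0,0,-0.7,0,85],[0,0,0,0,-0.7,0,85],[0,0,0,0,-12,0,85],[0,0,0,0,-35,0,85],[0,0,0,0,-65,0,85],[0,0,0,0,-100,0,85],[0,0,0,0,-140,0,85],[0,0,0,-20,-175,0,85],[0,0,0,-55,-190,0,85],[0,0,0,-95,-190,0,85],[0,0,0,-135,-190,0,85],[0,0,0,-175,-190,0,85],[0,0,0,-215,-190,0,85],[0,0,0,-255,-190,0,85],[0,0,0,-295,-190,0,70]]]}}

```text
time: 27.4
tool_pos: [0.4664, -0.3104, 0.1737]
ee_rot: [-0.5, 0.5, 0.5, -0.5]
contact_force: [0.9, -0.2, 0.3]
finger_gap: 0.852
```

Emit:
{"api": "apply_moves", "payload": {"commands": [[[0,0,0,-20,0,3,50],[0,0,0,-38,0,8,50],[0,0,0,-38,0,8,50],[0,0,0,-38,0,8,50]]]}}

```text
time: 27.8
tool_pos: [0.4584, -0.3469, 0.1732]
ee_rot: [0.5, -0.5, -0.5, 0.5]
contact_force: [0.8, 0.3, -0.2]
finger_gap: 0.583
```

```bash
python3 lids.py .456 -.35 0 90; python3 look.py w5 .456 -.35 0 90 >/dev/null
python3 - <<'E'
from h import *
from plant import *
def an(nm,P):
    M=(P[...,0]>.3)&(P[...,0]<.6)&(P[...,1]>-.44)&(P[...,1]<-.26)&(P[...,2]>.016)&(P[...,2]<.028)
    p=P[M][:,:2]
    if len(p)<50: print(nm,len(p));return
    r=cv2.minAreaRect((p*1000).astype(np.float32));
    a=p[p[:,0]>np.percentile(p[:,0],45)];x=a[:,0];
    # arm centre line: mid of extremes per bin
    b=[(c,(q.min()+q.max())/2,np.ptp(q)) for c in np.arange(.43,.535,.01) for q in [p[abs(p[:,0]-c)<.005,1]] if len(q)>3]
    b=np.array(b);f=np.polyfit(b[:,0],b[:,1],1)
    print(nm,len(p),"x",p[:,0].min().round(4),p[:,0].max().round(4),"yaw",np.degrees(np.arctan(f[0])).round(2),"y@.456",np.polyval(f,.456).round(4),b[:,2].round(3),r)
an("wrist",np.load("wr.npz")["P"])
for n in("scene","side"): an(n,cloud(np.load(n+"0.npz")))
E
```

```text
turn [ 0.    -0.001  0.   ] shift [ -3.1 173.2   2.4] pos [ 0.4584 -0.3469  0.1732] F [ 0.8  0.3 -0.2] gap 0.583 t 27.8
scene green [227. 299.] 433 ext [ 0.6276 -0.148 ] z 0.0487 [0.037 0.037] ring [ 0.6281 -0.1479]
scene yellow [302. 330.] 814 ext [0.6421 0.0026] z 0.0535 [0.05 0.05] ring [0.6425 0.0026]
scene red [328. 252.] 1074 ext [ 0.4678 -0.0128] z 0.0589 [0.068 0.067] ring [ 0.4679 -0.0128]
side red [320. 261.] 693 ext [ 0.4665 -0.0176] z 0.0584 [0.064 0.067] ring [ 0.4663 -0.0177]
side red [318. 284.] 234 ext [ 0.4639 -0.0236] z 0.0141 [0.089 0.077] ring [ 0.4647 -0.0163]
wrist 1973 x 0.3801 0.5396 yaw 1.96 y@.456 -0.3495 [0.021 0.022 0.022 0.021 0.022 0.021 0.021 0.022 0.022 0.021 0.022] ((459.7443542480469, -350.4317321777344), (159.43231201171875, 38.91818618774414), 1.0569751262664795)
scene 422 x 0.3752 0.5381 yaw 1.69 y@.456 -0.3484 [0.025 0.024 0.023 0.024 0.024 0.024 0.025 0.024 0.025 0.025 0.024] ((456.59832763671875, -347.4034423828125), (164.1614990234375, 41.691532135009766), 2.8785266876220703)
side 698 x 0.3773 0.5365 yaw 1.99 y@.456 -0.3506 [0.024 0.023 0.023 0.024 0.024 0.024 0.023 0.024 0.023 0.023 0.023] ((456.8882141113281, -352.96185302734375), (40.49311828613281, 159.07717895507812), 89.78160858154297)
```

View pics/w5.png

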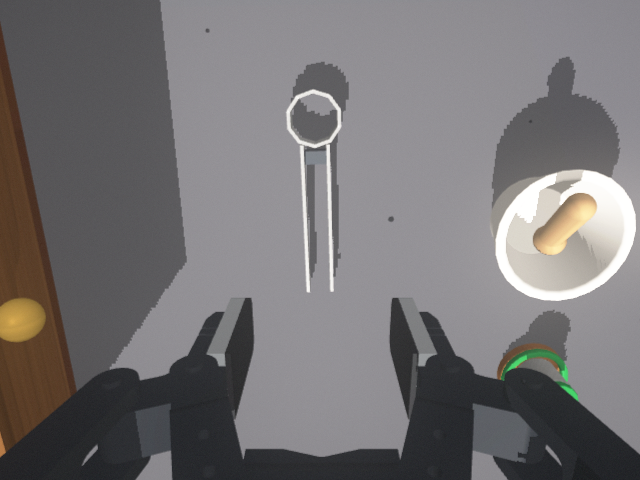

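Emit:
{"api": "apply_moves", "payload": {"commands": [[[0,-0.034,0,-2.6,15,3.4,45],[0,-0.034,0,-2.6,40,3.4,45],[0,-0.034,0,-2.6,70,3.4,45],[0,-0.034,0,-2.6,100,3.4,45],[0,-0.034,0,-2.6,130,3.4,45],[0,-0.034,0,-2.6,155,3.4,45],[0,-0.034,0,-2.6,174,3.4,45],[0,-0.034,0,-2.6,186,3.4,45],[0,-0.034,0,-2.6,192,3.4,45],[0,-0.034,0,-2.6,194,3.4,45],[0,-0.034,0,-2.6,194,3.4,40],[0,-0.034,0,-2.6,194,3.4,34],[0,-0.034,0,-2.6,194,3.4,29],[0,-0.034,0,-2.6,194,3.4,26],[0,-0.034,0,-2.6,194,3.4,23],[0,-0.034,0,-2.6,194,3.4,19],[0,-0.034,0,-2.6,194,3.4,14],[0,-0.034,0,-2.6,194,3.4,12],[0,-0.034,0,-2.6,194,3.4,12],[0,-0.034,0,-2.6,194,3.4,12]]], "grip_force": 40}}

```text
time: 29.95
tool_pos: [0.4554, -0.3498, -0.0209]
ee_rot: [-0.491, 0.492, 0.509, -0.508]
contact_force: [-0.8, 0.9, 6.1]
finger_gap: 0.249
```

Run:
```python
from h import *
from plant import *
s=state();go(s,.5125,.33,.18,90)
d=snapshot("wrist");P=cloud(d,(s["tool_pos"],s["ee_rot"]))
M=(P[...,0]>.33)&(P[...,0]<.60)&(P[...,1]>-.40)&(P[...,1]<-.31)&(P[...,2]>.016)&(P[...,2]<.026)
p=P[M];print(len(p),p.min(0),p.max(0))
```

```text
turn [ 0.001  0.034 -0.   ] shift [ 677.3 -201.   -80.5] pos [ 0.4554 -0.3498 -0.0209] F [-0.8  0.9  6.1] gap 0.249 t 29.95
10350 [ 0.37957929 -0.37383526  0.01600012] [ 0.51372949 -0.3258727   0.02599736]
```

Emit:
{"api": "apply_moves", "payload": {"commands": [[[0,0,0,0,-4,0,12],[0,0,0,0,-12,0,12],[0,0,0,0,-28,0,12],[0,0,0,0,-50,0,12],[0,0,0,0,-75,0,12],[0,0,0,0,-100,0,12],[0,0,0,0,-125,0,12],[0,0,0,0,-148,0,12],[0,0,0,5,-167,0,12],[0,0,0,16,-180,-2,12],[0,0,0,34,-188,-4,12],[0,0,0,58,-190,-7,12],[0,0,0,86,-190,-10,12],[0,0,0,116,-190,-14,12],[0,0,0,146,-190,-17,12],[0,0,0,176,-190,-21,12],[0,0,0,206,-190,-24,12],[0,0,0,236,-190,-28,12],[0,0,0,266,-190,-32,12],[0,0,0,296,-190,-35,12]]]}}

```text
time: 32.0
tool_pos: [0.48, -0.0517, 0.1699]
ee_rot: [-0.491, 0.492, 0.509, -0.508]
contact_force: [0.9, 0.3, -1.3]
finger_gap: 0.249
```

Emit:
{"api": "apply_moves", "payload": {"commands": [[[0,0,0,30,0,-4,12],[0,0,0,60,0,-7,12],[0,0,0,90,0,-11,12],[0,0,0,120,0,-14,12],[0,0,0,150,0,-18,12],[0,0,0,180,0,-21,12],[0,0,0,210,0,-25,12],[0,0,0,238,0,-28,12],[0,0,0,262,0,-31,12],[0,0,0,280,0,-33,12],[0,0,0,292,0,-35,12],[0,0,0,299,0,-35,12],[0,0,0,301,0,-36,12],[0,0,0,301,0,-36,12]]]}}

```text
time: 33.4
tool_pos: [0.506, 0.2487, 0.1687]
ee_rot: [0.491, -0.492, -0.508, 0.508]
contact_force: [-1.1, 0.6, -0.2]
finger_gap: 0.244
```

```bash
cat > tray.py <<'E'
from h import *
from plant import *
s=state();go(s,.5125,.33,.0,90);T=s["tool_pos"]
d=snapshot("wrist");cv2.imwrite("pics/w6.png",d["pixels"][:,:,::-1])
L=[("wrist",cloud(d,(T,s["ee_rot"])))]+[(n,cloud(snapshot(n))) for n in("scene","side")]
for n,P in L:
    M=(P[...,0]>.39)&(P[...,0]<.65)&(P[...,1]>.26)&(P[...,1]<.40)&(P[...,2]>.0085 if n=="side" else P[...,2]>.011)&(P[...,2]<.019)
    p=P[M][:,:2];(cx,cy),(w,h),a=cv2.minAreaRect((p*1000).astype(np.float32))
    print(n,len(p),"rect",round(cx,1),round(cy,1),round(w,1),round(h,1),round(a,2))
    for sgn in(1,-1):
        b=np.array([(c,np.percentile(q,98) if sgn>0 else np.percentile(q,2)) for c in np.arange(.43,.60,.01) for q in [p[abs(p[:,0]-c)<.005,1]] if len(q)>8])
        if len(b)>5:
            f=np.polyfit(b[:,0],b[:,1],1);print("  edge",sgn,"yaw",np.degrees(np.arctan(f[0])).round(2),"y@.5125",np.polyval(f,.5125).round(4))
    print("  x ends",p[:,0].min().round(4),p[:,0].max().round(4))
    Z=P[...,2]-T[2];M=(abs(P[...,0]-T[0])<.11)&(abs(P[...,1]-T[1])<.04)&(Z>.04)&(Z<.062)
    q=P[M];
    if len(q): print("  tongs",len(q),"x",q[:,0].min().round(4),q[:,0].max().round(4),"z",(np.percentile(q[:,2],[2,50,98])-T[2]).round(4))
E
python3 tray.py
```

```text
turn [ 0.     0.033 -0.001] shift [ 81.2 168.7  -9.2] pos [0.506  0.2487 0.1687] F [-1.1  0.6 -0.2] gap 0.244 t 33.4
wrist 14279 rect 504.8 330.7 234.2 105.7 9.18
  edge 1 yaw -0.37 y@.5125 0.3699
  edge -1 yaw -0.95 y@.5125 0.2931
  x ends 0.3948 0.6181
  tongs 11026 x 0.4302 0.5615 z [0.0402 0.044  0.0609]
scene 2718 rect 501.5 328.8 235.1 107.3 7.93
  edge 1 yaw -0.27 y@.5125 0.3696
  edge -1 yaw -0.4 y@.5125 0.292
  x ends 0.3902 0.6174
  tongs 404 x 0.4594 0.5881 z [0.0402 0.044  0.0608]
side 1268 rect 517.5 329.7 88.5 195.2 89.54
  edge 1 yaw -0.5 y@.5125 0.3695
  edge -1 yaw -0.11 y@.5125 0.2886
  x ends 0.4196 0.615
  tongs 362 x 0.4281 0.5857 z [0.0402 0.0429 0.0612]
```

View pics/w6.png

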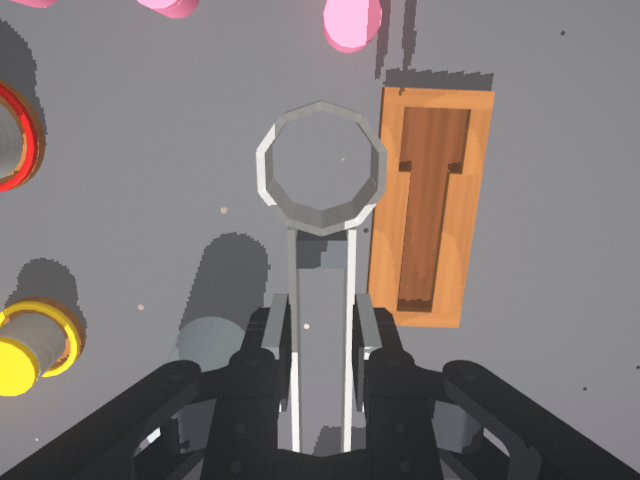

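Run:
```python
from h import *
from plant import *
s=state();T=s["tool_pos"]
d=snapshot("wrist")
L=[("wrist",cloud(d,(T,s["ee_rot"])))]+[(n,cloud(snapshot(n))) for n in("scene","side")]
for n,P in L:
    B=(P[...,0]>.405)&(P[...,0]<.635)
    t=P[B&(abs(P[...,1]-.331)<.035)&(P[...,2]>.0105)&(P[...,2]<.02)]
    sl=P[B&(abs(P[...,1]-.331)<.010)&(P[...,2]>.002)&(P[...,2]<.0095)]
    sl=sl[(sl[:,0]>.424)&(sl[:,0]<.612)]
    print(n,"rails",np.percentile(t[:,0],[.5,99.5]).round(4),"slot floor x",np.percentile(sl[:,0],[.5,99.5]).round(4), "z",np.median(t[:,2]).round(4),np.median(sl[:,2]).round(4))
    for c,w in((.45,.03),(.55,.03)):
        m=B&(abs(P[...,0]-c)<.012)&(abs(P[...,1]-.331)<.033)&(P[...,2]>.002)&(P[...,2]<.0095);q=P[m][:,1]
        if len(q)>10: print("   floor y at",c,np.percentile(q,[2,98]).round(4),np.percentile(q,[2,98]).mean().round(4))
```

```text
wrist rails [0.4237 0.6163] slot floor x [0.4371 0.6032] z 0.0151 0.0071
   floor y at 0.45 [0.3093 0.3556] 0.3325
   floor y at 0.55 [0.3181 0.3458] 0.332
scene rails [0.4203 0.6154] slot floor x [0.4323 0.5955] z 0.0143 0.0065
   floor y at 0.45 [0.3083 0.3552] 0.3318
   floor y at 0.55 [0.317  0.3457] 0.3314
side rails [0.4204 0.6139] slot floor x [0.4366 0.6004] z 0.0135 0.0059
   floor y at 0.45 [0.3159 0.3588] 0.3374
   floor y at 0.55 [0.3243 0.348 ] 0.3362
```

Emit:
{"api": "apply_moves", "payload": {"commands": [[[0,0.01,0,15,0,-2,12],[0,0.02,0,35,0,-5,12],[0,0.03,0,55,0,-8,12],[0,0.042,0,70,5,-10.5,12],[0,0.042,0,79,20,-12,12],[0,0.042,0,82,42,-12.3,12],[0,0.042,0,82,66,-12.3,12],[0,0.042,0,82,90,-12.3,12],[0,0.042,0,82,112,-12.3,12],[0,0.042,0,82,130,-12.3,12],[0,0.042,0,82,142,-12.3,12],[0,0.042,0,82,149,-12.3,12],[0,0.042,0,82,152,-12.3,12],[0,0.042,0,82,152,-12.3,12],[0,0.042,0,82,152,-12.3,12]]]}}

```text
time: 35.2
tool_pos: [0.5157, 0.3323, 0.0175]
ee_rot: [-0.502, 0.502, 0.499, -0.498]
contact_force: [-0.2, -0.4, -1.8]
finger_gap: 0.246
```

Run:
```python
from h import *
from plant import *
s=state();T=s["tool_pos"];go(s,.5156,.3312,-.0149,89.5)
d=snapshot("wrist");cv2.imwrite("pics/w7.png",d["pixels"][:,:,::-1])
```

```text
turn [0.001 0.001 0.001] shift [-1.1 32.4  0.1] pos [0.5157 0.3323 0.0175] F [-0.2 -0.4 -1.8] gap 0.246 t 35.2
```

View pics/w7.png

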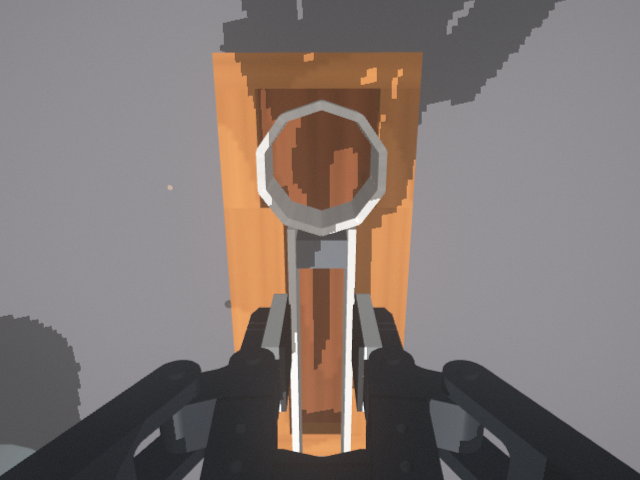

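Emit:
{"api": "apply_moves", "payload": {"commands": [[[0,0,0,-0.5,8,0,12],[0,0,0,-0.7,16,0,12],[0,0,0,-0.7,22,0,12],[0,0,0,-0.7,26,0,12],[0,0,0,-0.7,28.5,0,12],[0,0,0,-0.7,30,0,12],[0,0,0,-0.7,31,0,12],[0,0,0,-0.7,31.7,0,12],[0,0,0,-0.7,31.7,0,12]]]}}

```text
time: 36.15
tool_pos: [0.5153, 0.3313, -0.0148]
ee_rot: [-0.502, 0.502, 0.498, -0.498]
contact_force: [-0.7, 0.5, -1.1]
finger_gap: 0.242
```

Emit:
{"api": "apply_moves", "payload": {"commands": [[[0,0,0,0,0.6,0,12],[0,0,0,0,1.2,0,12],[0,0,0,0,1.8,0,12],[0,0,0,0,1.8,0,12]]]}}

```text
time: 36.55
tool_pos: [0.5153, 0.3314, -0.0149]
ee_rot: [0.502, -0.502, -0.498, 0.498]
contact_force: [-5.9, -3.5, 15.1]
finger_gap: 0.248
```

Emit:
{"api": "apply_moves", "payload": {"commands": [[[0,0,0,0,-1.4,0,17],[0,0,0,0,-1.4,0,21],[0,0,0,0,-1.4,0,24],[0,0,0,0,-1.4,0,28],[0,0,0,0,-1.4,0,36],[0,0,0,0,-1.4,0,44],[0,0,0,0,-1.4,0,46],[0,0,0,0,-10,0,46],[0,0,0,0,-30,0,46],[0,0,0,0,-60,0,46],[0,0,0,0,-95,0,46],[0,0,0,0,-130,20,46],[0,0,0,0,-165,50,46],[0,0,0,0,-190,70,46],[0,0,0,0,-190,70,46],[0,0,0,0,-190,70,46]]]}}

```text
time: 38.15
tool_pos: [0.4452, 0.3322, 0.1744]
ee_rot: [0.502, -0.502, -0.499, 0.497]
contact_force: [0.6, 0.4, 0.0]
finger_gap: 0.541
```

```bash
python3 look.py w8 .5 .33 .2 90; python3 lids.py .5 .33 .2 90
python3 - <<'E'
from h import *
P=np.load("wr.npz")["P"]
M=(P[...,0]>.42)&(P[...,0]<.62)&(abs(P[...,1]-.331)<.035)&(P[...,2]>.0165)&(P[...,2]<.03)
p=P[M];print("tongs",len(p),p.min(0).round(4),p.max(0).round(4),"origin x est",(p[:,0].max()-.084).round(4),(p[:,0].min()+.0745).round(4))
for a,b in((.44,.47),(.50,.53),(.57,.60)):
    q=p[(p[:,0]>a)&(p[:,0]<b)];
    if len(q): print(a,np.percentile(q,[2,98],axis=0)[:,1].mean().round(4),"topz",np.percentile(q[:,2],90).round(4))
E
```

```text
turn [ 0.001 -0.007  0.002] shift [ -1.7 -25.5 -54.8] pos [0.4452 0.3322 0.1744] F [0.6 0.4 0. ] gap 0.541 t 38.15
yellow [  6. 405.] 354 med [0.6445 0.0357 0.0144] ring [0.6434 0.0125] 0.0261 ext [0.6471 0.032  0.0135] [0.048 0.016 0.006]
red [131.  26.] 3464 med [0.3242 0.205  0.0411] ring [0.3244 0.2049] 0.0128 ext [0.3258 0.2041 0.0402] [0.031 0.038 0.007]
turn [ 0.    -0.008  0.   ] shift [ -1.1 -26.7 -54.7] pos [0.4453 0.3315 0.1732] F [-0.7  0.1  0.1] gap 0.542 t 38.2
scene green [227. 299.] 438 ext [ 0.6281 -0.1479] z 0.0485 [0.036 0.038] ring [ 0.628 -0.148]
scene yellow [302. 330.] 826 ext [0.6426 0.0023] z 0.0537 [0.049 0.049] ring [0.6426 0.0023]
scene red [328. 252.] 1077 ext [ 0.4679 -0.0129] z 0.0589 [0.067 0.066] ring [ 0.4681 -0.013 ]
side green [423. 300.] 392 ext [ 0.6259 -0.1516] z 0.0475 [0.036 0.037] ring [ 0.6263 -0.1518]
side yellow [398. 237.] 352 ext [ 0.6409 -0.0027] z 0.0533 [0.05 0.05] ring [ 0.6404 -0.0028]
side yellow [394. 256.] 178 ext [ 0.6397 -0.0053] z 0.0137 [0.074 0.069] ring [ 0.6402 -0.001 ]
side red [320. 261.] 694 ext [ 0.466  -0.0172] z 0.0585 [0.066 0.066] ring [ 0.4662 -0.0176]
side red [318. 284.] 235 ext [ 0.4643 -0.0227] z 0.0139 [0.089 0.077] ring [ 0.4647 -0.0163]
tongs 2186 [0.4232 0.2962 0.0165] [0.6151 0.3658 0.03  ] origin x est 0.5311 0.4977
0.44 0.3311 topz 0.0296
0.5 0.33 topz 0.0297
0.57 0.3297 topz 0.0296
```

View pics/w8.png

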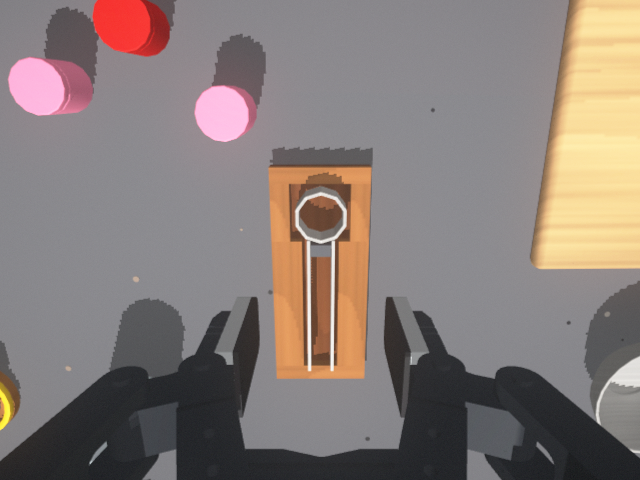

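Run:
```python
from h import *
P=np.load("wr.npz")["P"]
for a,b in((.44,.47),(.49,.52),(.53,.56),(.57,.60)):
    M=(P[...,0]>a)&(P[...,0]<b)&(abs(P[...,1]-.331)<.03)&(P[...,2]>.02)&(P[...,2]<.05)
    print(a,M.sum(),np.percentile(P[M][:,2],[50,75,95]).round(4))
M=(P[...,0]>.41)&(P[...,0]<.63)&(abs(P[...,1]-.331)<.03)&(P[...,2]>.025)&(P[...,2]<.05);print(np.percentile(P[M][:,0],[.3,99.7]))
```

```text
0.44 490 [0.0287 0.0293 0.0299]
0.49 303 [0.0287 0.0294 0.0301]
0.53 209 [0.0291 0.0296 0.0301]
0.57 194 [0.0289 0.0294 0.0299]
[0.44016482 0.59766585]
```

```bash
python3 -c "
from plant import *
print(close_job())"
```

```text
the job is handed in; nothing more can be done
None
```

I set the small, middle and large dabbas in the green, yellow and red stands in that order. Then I laid the tongs in the tray with the ring in the wide pocket, released everything and handed the job in at about 38 s. `close_job()` gave no verdict.

**Dabbas:** the lids read about 48, 53.5 and 58.7 mm above the counter, which matches standing on the 8 mm recess floors. Horizontally they sit within about 3 mm of the stand centres.

**Tongs:** the top is level along its length at about 29 mm. The tray lip read about 1 mm high, so that matches the expected 28 mm. The position is within about 1 mm of the tray origin, and the last wrist picture shows the ring in the wide pocket.

**Disagreements:**
- **Fingertips:** the cameras showed the fingers ending 30–45 mm behind the reported TCP, depending on the opening. My first grasp of the small dabba therefore closed above its lid without touching it. I measured the offset and used it for every later grasp.
- **Cameras:** the scene and side cameras differed by 2–4 mm, so I averaged them and cross-checked with the wrist camera.

**Not checked:** I did not re-measure the tumbler or mortar at the end. Every path was planned to stay clear of them, and no unexpected contact force showed.

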